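Empty the tip-out drying tray into the specimen box

TASK

The three specimen blocks in the drying tray are dry. Fold the tray's end gate fully down while the tray stays level, then tip the tray by the handle at its back so that all three slide out over the gate into the grey box, and let the tray gently back down onto its rest, leaving the gate folded down. Do not handle the specimens themselves, do not let any fall beside the box, and leave the bottle, beaker and dish where they are.

Things in the scene. Friction and masses are not known exactly. Their poses are not given: they have to be found in the camera images.
- stand: fixed white sheet-metal stand of the tray: drip pan at its foot (200 x 150 mm, rim 14 mm high), two front cheek plates (tops 182 mm above the bench, outer faces 69 mm either side of the middle) with the pivot pins, and two rear posts with a cross bar on which the tray rests. Origin on the bench; x axis level along the tray from the handle end to the gate end, z up
- tray_pivot (a point): fixed point on the stand: middle of the tray's level pivot axis, 170 mm above the bench, 55 mm ahead (towards the gate) of the stand's origin; the axis runs along the stand's y
- tray (a joint): tilt of the tray about the pivot axis: 0 = level on the stand's cross bar (as it starts); grows as the handle end goes up and the gate end down; stop at 0.75 rad. The tray is heavier at the handle end and falls back to 0 if let go; lifting it at the handle takes 5 to 8 N. The specimens begin to slide at 15 to 23 degrees, depending on the hidden friction
- tray_floor (a point): centre of the tray's inner floor, 160 mm above the bench when level; x axis along the tray towards the gate, z out of the floor. The tray is stainless sheet with dark drain slots drawn in its floor, 0.9 kg, inside 200 mm long x 110 mm wide; side and back walls 40 mm high, 3 mm thick
- handle (a point): middle of the lifting bar at the back of the tray: dark round bar, 11 mm diameter, running across the tray (along its y), 90 mm long between uprights at its ends; 148 mm behind the pivot and 72 mm above it when level (242 mm above the bench), 42 mm above the rim of the back wall. The bar may turn between the fingers as the tray tilts
- gate (a joint): fold of the end gate about its hinge: 0 = upright, closing the tray's end; grows as its top swings outward and down; stop at 1.66 rad, where it lies as a chute nearly in line with the floor (5 degrees lower). Starts at 0 to 0.2. A stiff hinge: stays where it is left, yields to about 1 to 1.5 N at the top edge. Pressing over about 5 N on its stop can tip the tray
- gate_hinge (a point): middle of the gate's hinge axis, at the front edge of the tray floor: 55.5 mm ahead of the pivot and 11.5 mm below it when level (158.5 mm above the bench); the axis runs across the tray
- gate_edge (a point): middle of the gate's free top edge, a bead of 8 mm diameter rolled to the outside (inner face flush), 116 mm wide, 50 mm from the hinge axis; the gate is a plain 3 mm steel sheet which, when shut, stands 12 mm higher than the tray's side walls. Inside the tray, fingers have 45 mm or more of free floor behind the shut gate
- specimen_a: rinsed and dried metallographic specimen: plain black resin block 64 x 34 x 20 mm (along its x, y, z), 80 g nominal, with a strip of polished steel let into its top face; origin at the centre of its underside. One of three alike, lying loose and flat in the tray, always at least 45 mm behind the closed gate
- specimen_b: rinsed and dried metallographic specimen: plain black resin block 64 x 34 x 20 mm (along its x, y, z), 80 g nominal, with a strip of polished steel let into its top face; origin at the centre of its underside. One of three alike, lying loose and flat in the tray, always at least 45 mm behind the closed gate
- specimen_c: rinsed and dried metallographic specimen: plain black resin block 64 x 34 x 20 mm (along its x, y, z), 80 g nominal, with a strip of polished steel let into its top face; origin at the centre of its underside. One of three alike, lying loose and flat in the tray, always at least 45 mm behind the closed gate
- specimen_box: grey open box 175 x 150 x 60 mm (along its x, y, z), walls and floor 4 mm, 0.6 kg, loose on the bench under the gate end of the tray; its near wall is 25 to 50 mm ahead of the pivot; white lining on its floor; origin at the centre of its underside. The tray and the folded gate clear its rim at any tilt
- reagent_bottle: amber glass jar with a black cap, 60 mm diameter, 115 mm high, behind the handle end of the stand; origin at the centre of its underside; leave it alone
- beaker: clear glass beaker, 68 mm diameter, 75 mm high, beside the stand on the side away from the robot; origin at the centre of its underside; leave it alone
- mount_dish: glass dish of 92 mm diameter with three round white specimen mounts fixed in it, 30 mm high in all, beside the stand on the robot's side; origin at the centre of its underside; leave it alone
There are look-alikes about, which are no part of the job. What is shaped like the specimen_c but purple is not meant.

How it is judged (in metres and radians):
On the way, in this order (a step that is already met when the one before it is completed fails the run):
1. the gate is folded down (past 1.4 rad) with the tray still level (under 0.1 rad) and all three specimens still in it (value of joint gate above 1.4 rad and value of joint tray below 0.1 rad and height (world z) of each of specimen_a, specimen_b, specimen_c above 0.14 m), for 0.2 s.
2. the tray is tipped (over 0.2 rad) with the gate down and all three specimens have slid out into the box (value of joint gate above 1.4 rad and value of joint tray above 0.2 rad and x of specimen_a in the frame of specimen_box between -0.085 and 0.085 m and y of specimen_a in the frame of specimen_box between -0.073 and 0.073 m and z of each of specimen_a, specimen_b, specimen_c in the frame of specimen_box below 0.06 m and x of specimen_b in the frame of specimen_box between -0.085 and 0.085 m and y of specimen_b in the frame of specimen_box between -0.073 and 0.073 m and x of specimen_c in the frame of specimen_box between -0.085 and 0.085 m and y of specimen_c in the frame of specimen_box between -0.073 and 0.073 m), for 0.1 s.
At the end, for the whole second after the job is handed in: the tray is back on its rest (within 0.04 rad of level) with its gate folded down (past 1.4 rad), all three specimens lie still inside the upright grey box (their undersides' centres between its walls and below its rim) (value of joint tray below 0.04 rad and value of joint gate above 1.4 rad and x of specimen_a in the frame of specimen_box between -0.085 and 0.085 m and y of specimen_a in the frame of specimen_box between -0.073 and 0.073 m and z of each of specimen_a, specimen_b, specimen_c in the frame of specimen_box below 0.06 m and x of specimen_b in the frame of specimen_box between -0.085 and 0.085 m and y of specimen_b in the frame of specimen_box between -0.073 and 0.073 m and x of specimen_c in the frame of specimen_box between -0.085 and 0.085 m and y of specimen_c in the frame of specimen_box between -0.073 and 0.073 m and linear speed of each of specimen_a, specimen_b, specimen_c below 0.02 m/s and angle between specimen_box's own z axis and vertical below 0.1 rad); the robot touches nothing.
It fails at once if the tray is tipped by more than 0.15 rad with its gate not down (less than 1.3 rad) (value of joint tray above 0.15 rad and value of joint gate below 1.3 rad).
It fails at once if the fingers handle a specimen (more than 5 N) (contact force between the fingers and specimen_a above 5 N or contact force between the fingers and specimen_b above 5 N or contact force between the fingers and specimen_c above 5 N).
It fails at once if a specimen falls beside the box (its underside's centre lower than 40 mm above the bench, outside the box) ((height (world z) of specimen_a below 0.04 m and not (x of specimen_a in the frame of specimen_box between -0.085 and 0.085 m and y of specimen_a in the frame of specimen_box between -0.073 and 0.073 m and z of specimen_a in the frame of specimen_box below 0.06 m)) or (height (world z) of specimen_b below 0.04 m and not (x of specimen_b in the frame of specimen_box between -0.085 and 0.085 m and y of specimen_b in the frame of specimen_box between -0.073 and 0.073 m and z of specimen_b in the frame of specimen_box below 0.06 m)) or (height (world z) of specimen_c below 0.04 m and not (x of specimen_c in the frame of specimen_box between -0.085 and 0.085 m and y of specimen_c in the frame of specimen_box between -0.073 and 0.073 m and z of specimen_c in the frame of specimen_box below 0.06 m))).
It fails at once if the tray is dropped (falls faster than 2.5 rad/s) (velocity of joint tray below -2.5 rad/s).
It fails at once if the bottle, beaker or dish is moved by more than 20 mm or knocked over (distance of any of reagent_bottle, beaker, mount_dish from where it was at the start of the episode above 0.02 m or angle between any of reagent_bottle, beaker, mount_dish's own z axis and vertical above 0.3 rad).
It also fails if it takes over 53 s, if anything falls off the work surface, if the arm or the gripper's body presses on something with over 40 N, if the wrist force passes 120 N, or if a joint passes its speed limit or range.

ROBOT

A 7-joint arm with a two-finger parallel gripper is mounted at the origin on the work surface. World frame = base frame: x ahead of the robot, y to its left, z up, the work surface at z = 0. Lengths are in mm, angles in rad, forces in N, time in s.
With the tool pointing down it reaches from about 350 to 900 mm from the base axis. Payload 19.9 kg.
Tool frame: the origin (TCP) lies at the very end of the fingers, on their centre line; the grasp point (between the pads) lies r.hold_point_z behind it (r.hold_point_z is the distance from the TCP to the grasp point, in mm); z points along the fingers, y is the direction in which the jaws open and shut (so a half turn about z gives the same grasp; the last joint's range is limited). The gripper opens to 94 mm and grips with 3 to 60 N. Pads are 16 mm wide; open, the fingers measure 119 mm over their backs; the gripper's body (75 mm by 177 mm) begins 78 mm behind the grasp point.
Start: joints at [-1.371, 0.417, -0.01, 1.614, 0.005, 1.111, -0.053], TCP at [149.648, 606.798, 205.425] pointing down, gripper open.
Joint ranges: [-2.81, 2.81], [-0.39, 2.02], [-1.27, 1.25], [0.06, 2.57], [-1.19, 4.33], [0.19, 2], [-2.82, 2.82]. Speed limits (rad/s): [1.89, 1.89, 2.39, 2.39, 3.01, 3.01, 3.01].

INTERFACE

Orientations are given as a unit quaternion [x, y, z, w].
In Python, from rig import readout, viewer, hand_in, r gives the robot as it stands.
- The arm moves only by the shell command python3 -m handwheel 'ROWS' [FORCE]. ROWS is JSON, a list of rows, each an object with "hand": the finger opening in mm, from 0 to 94; "delta_pos": the shift along the tool's x, y, z in mm, a list of three; "rot": the turn, a rotation vector about the tool's x, y, z in degrees, a list of three. In form: [{"hand": hand, "delta_pos": [dx, dy, dz], "rot": [wx, wy, wz]}, ...]. A call has 1 to 8 rows; each row is the pose to reach, as a shift and turn from the pose measured when the call began, along the tool's axes at that moment; what a row does not reach only later rows make up. A row lasts 1/10 s, in which the tool goes at most 50 mm and 8.59 degrees, less where a joint would pass 70% of its speed; a pose out of reach is approached as far as the arm can. A call with a gripper value outside its range is refused whole. The fingers move at their own pace and stop on an object; FORCE is the grip in N (left out, the last holds). Time passes only in rows, so rows that repeat a pose let the fingers close. It gives the time, the measured TCP pose, the force and the opening at its end, in the units of the state.
- readout.get_obs(): the state, without advancing time (a new reading comes with each control period).
- viewer.grab_frame(name): name is "scene" or "side" or "wrist"; returns a dict with "color" (400x640x3 uint8, red, green, blue), "fx", "fy", "cx", "cy" (pixels), "k1" (the pictures are not rectified: a ray, as slopes to the right and down, at radius r is drawn at 1 + k1 r^2 times it, then the intrinsics apply), "position" and "rotation" of the camera in the world. Camera axes: x right, y down, z forward; pixel columns grow to the right and rows downward; lengths in mm; the calibration is good to about 2 mm. A picture is of the moment at which its call begins. There is no depth.
- hand_in(): hands the job in, once; it reports no verdict.
The state is a dict: "time_s": time; "joint_positions": joint angles; "joint_vel": joint speeds; "joint_efforts": joint torques, N m; "tool_pos": TCP position; "tool_rot": TCP orientation; "wrist_force": force on the tool from outside, world axes, zero at the start; "ft_torque": the same for the moment, N m; "gripper_width": finger opening in mm.
Only numpy, scipy, OpenCV 4.12 (cv2) and the standard library are available. Lean on these libraries where they do the work, as an engineer would, in place of code of your own. Each camera call takes 0.05 s, during which the arm holds its last target.

## Working session

There is one attempt and no reset: what is moved stays moved. The work goes in short steps, Python scripts to look and compute and a shell command to move; the robot and the scene stay as the last step left them, time stands still between calls to the robot, and variables do not carry over. Pictures are saved under pics/ and viewed, and the job is handed in when it is done.

```bash
ls; mkdir -p pics; python3 - <<'E'
from rig import readout, viewer, r
import cv2
print(readout.get_obs()); print(r.hold_point_z)
for n in ["scene","side","wrist"]:
    f=viewer.grab_frame(n); cv2.imwrite(f"pics/{n}0.png",f["color"][:,:,::-1])
    print(n,{k:v for k,v in f.items() if k!="color"})
E
```

```text
pics
{'time_s': 0.0, 'joint_positions': array([-1.37045845,  0.41796651, -0.01030156,  1.61419694,  0.0046685 ,
        1.11071697, -0.05301847]), 'joint_vel': array([-1.63310251e-03,  1.12986714e-03,  5.17869199e-04, -6.12541333e-04,
        9.91930723e-04, -2.20157968e-04,  4.58265523e-06]), 'joint_efforts': array([ 2.11612005e-04, -8.51247954e+01,  6.38720356e-01, -4.26005709e+01,
       -4.87934053e-02,  1.85849651e-02,  7.79802122e-05]), 'tool_pos': array([149.58954887, 606.42416372, 204.82038848]), 'tool_rot': array([ 1.20637098e-01,  9.92696475e-01, -6.30376572e-04, -4.33497348e-05]), 'wrist_force': array([ 0.90266257, -0.49638914,  0.55011839]), 'ft_torque': array([ 0.03537456, -0.03861311, -0.03699709]), 'gripper_width': 94.20986508417636}
18.8
scene {'fx': 404.9537807519619, 'fy': 404.9537807519619, 'cx': 323.0773661410998, 'cy': 198.4022029607439, 'k1': -0.053435198025453365, 'position': array([1206.32321285,  418.46848904,  630.14130711]), 'rotation': array([ 0.39723207,  0.77776477, -0.43786202, -0.21346077])}
side {'fx': 465.04480854127945, 'fy': 465.04480854127945, 'cx': 316.4992167447897, 'cy': 194.68009940459413, 'k1': 0.00750563196128795, 'position': array([294.1776612 , 773.3582083 , 941.24011485]), 'rotation': array([-0.15536118,  0.90042906, -0.399713  ,  0.07293783])}
wrist {'fx': 319.4208062390027, 'fy': 319.4208062390027, 'cx': 319.9875656561156, 'cy': 203.9648555070951, 'k1': -0.02726807681826248, 'position': array([ 73.32119676, 625.19004448, 384.71958459]), 'rotation': array([0.78002195, 0.61083929, 0.08332427, 0.10722962])}
```

View pics/scene0.png

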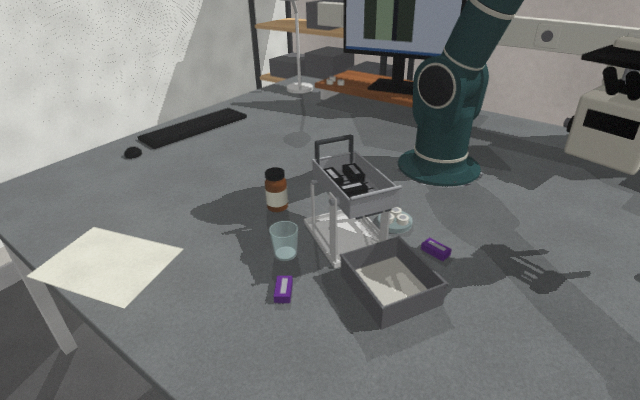

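View pics/side0.png

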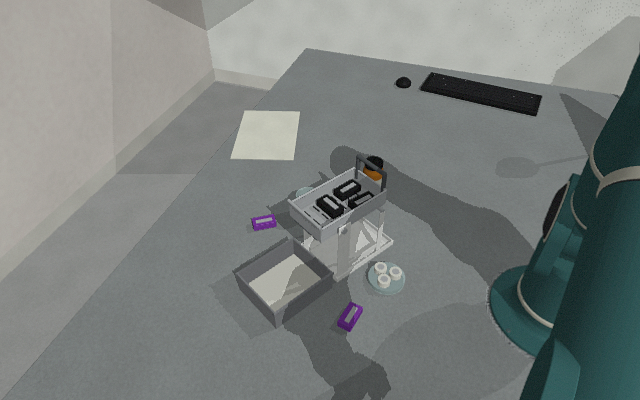

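View pics/wrist0.png

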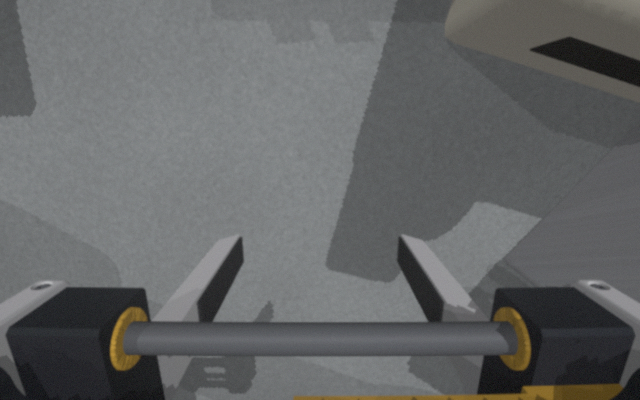

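The scene view shows the tray at about (355,185), the handle at (334,142), the grey box at (393,280), the bottle at (276,190), the beaker at (285,240) and the dish at (398,218). Candidates for the specimens are three black blocks in the tray, scene (334,176), (352,172) and (350,187). The two purple blocks on the bench, (284,289) and (436,248), are look-alikes, so I choose the black ones. Next are enlarged crops.

```bash
cat > h.py <<'E'
import numpy as np, cv2
from scipy.spatial.transform import Rotation as R
from rig import readout, viewer
def proj(f,P):
    p=R.from_quat(f["rotation"]).inv().apply(np.atleast_2d(P)-f["position"])
    s=p[:,:2]/p[:,2:]; r2=(s**2).sum(1,keepdims=True); s=s*(1+f["k1"]*r2)
    return s*[f["fx"],f["fy"]]+[f["cx"],f["cy"]]
def ray(f,uv):
    d=(np.atleast_2d(uv)-[f["cx"],f["cy"]])/[f["fx"],f["fy"]]; s=d.copy()
    for _ in range(20): s=d/(1+f["k1"]*(s**2).sum(1,keepdims=True))
    return R.from_quat(f["rotation"]).apply(np.c_[s,np.ones(len(s))])
def plane(f,uv,z):
    d=ray(f,uv); return f["position"]+d*((z-f["position"][2])/d[:,2:])
def tri(f,uv,g,vw):
    a=ray(f,uv)[0];b=ray(g,vw)[0]
    s=np.linalg.lstsq(np.c_[a,-b],g["position"]-f["position"],rcond=None)[0]
    p=f["position"]+a*s[0];q=g["position"]+b*s[1]; return (p+q)/2,np.linalg.norm(p-q)
def crop(f,x0,y0,w,h,k,name):
    c=cv2.resize(np.ascontiguousarray(f["color"][y0:y0+h,x0:x0+w,::-1]),None,fx=k,fy=k,interpolation=cv2.INTER_CUBIC)
    cv2.imwrite("pics/"+name,c)
E
python3 - <<'E'
from h import *
f=viewer.grab_frame("scene"); crop(f,250,125,200,150,4,"sc1.png")
g=viewer.grab_frame("side"); crop(g,230,145,200,150,4,"sd1.png")
import pickle; pickle.dump((f,g),open("f0.pkl","wb"))
E
```

```text
(no output)
```

View pics/sc1.png

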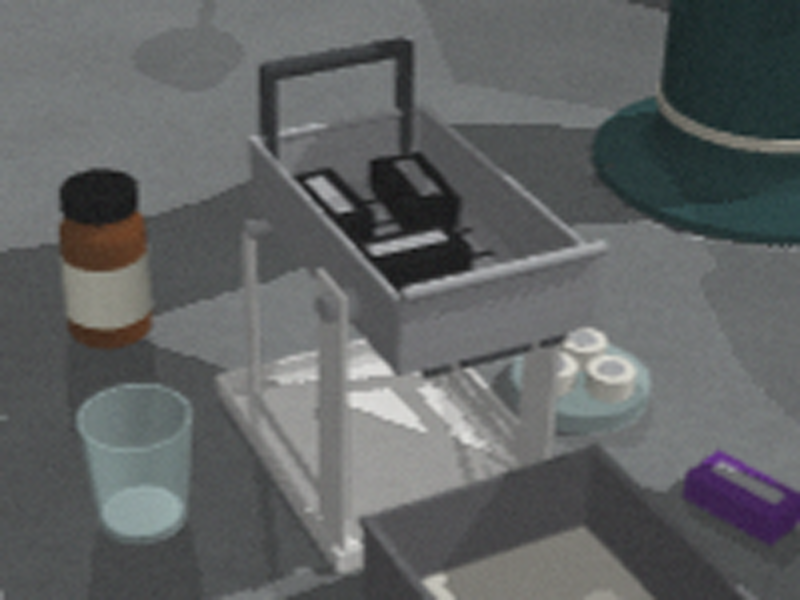

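View pics/sd1.png

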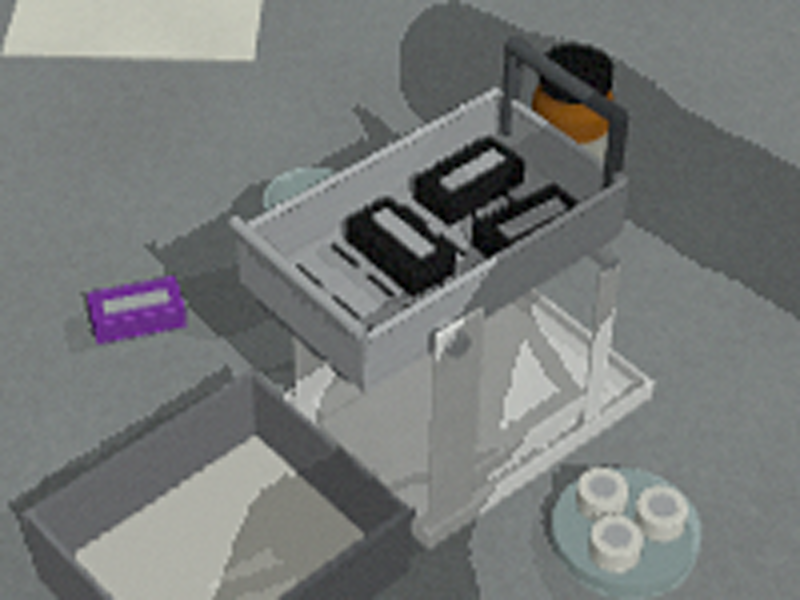

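```bash
python3 - <<'E'
from h import *; import pickle
f,g=pickle.load(open("f0.pkl","rb"))
S=lambda x,y:[250+x/4,125+y/4]
D=lambda x,y:[230+x/4,145+y/4]
P={}
for n,a,b in [("hL",S(267,70),D(513,44)),("hR",S(406,46),D(621,110)),("gL",S(405,292),D(236,222)),("gR",S(602,246),D(366,340)),
 ("backL",S(253,140),D(500,93)),("boxNearL",S(365,517),D(245,375)),("boxNearR",S(598,448),D(411,513))]:
    p,e=tri(f,a,g,b); P[n]=p; print(n,p.round(1),round(e,1), "scene-z-plane",plane(f,[a],p[2]).round(1))
m=(P["hL"]+P["hR"])/2; q=(P["gL"]+P["gR"])/2
d=(q-m)[:2]; print("handle mid",m,"gate mid",q,"dist",np.linalg.norm(d),"yaw",np.degrees(np.arctan2(d[1],d[0])))
w=(P["hL"]-P["hR"])[:2]; print("bar len",np.linalg.norm(w),"bar yaw",np.degrees(np.arctan2(w[1],w[0])))
w=(P["gL"]-P["gR"])[:2]; print("gate len",np.linalg.norm(w),"yaw",np.degrees(np.arctan2(w[1],w[0])))
E
```

```text
hL [ 511.4 -120.4  242.8] 1.6 scene-z-plane [[ 512.5 -119.1  242.8]]
hR [433.1 -75.3 243.4] 6.1 scene-z-plane [[437.8 -70.4 243.4]]
gL [626.9  52.  208.6] 1.5 scene-z-plane [[627.7  53.  208.6]]
gR [526.1 110.2 204.8] 1.9 scene-z-plane [[525.1 109.1 204.8]]
backL [ 519.1 -126.2  198.2] 0.8 scene-z-plane [[ 519.6 -125.6  198.2]]
boxNearL [634.3  35.6  60.6] 1.6 scene-z-plane [[633.7  34.6  60.6]]
boxNearR [499.9 106.4  57.7] 3.1 scene-z-plane [[501.2 108.1  57.7]]
handle mid [472.25729928 -97.88441073 243.12403373] gate mid [576.51577485  81.07894624 206.70265485] dist 207.1176305002297 yaw 59.776255102773696
bar len 90.30465070489362 bar yaw -29.953043358282606
gate len 116.41020944167545 yaw -30.013592819205886
```

Three black blocks lie in the tray. The triangulated bar length (90.3), gate width (116.4), handle height (243) and gate height (207) all match the given sizes. The tray yaw is 60°, with the pivot near (546.5, 29.5). I'll work out the tool-frame moves with a helper and approach to above the tray, just behind the gate.

```bash
cat > go.py <<'E'
# usage: go.py s lateral z  -> tool-frame delta ; also prints current s,lat,z
import sys; from h import *
u=np.array([.5,.8660,0]); v=np.array([-.8660,.5,0]); piv=np.array([546.5,29.5,0])
o=readout.get_obs(); Q=R.from_quat(o["tool_rot"]); p=o["tool_pos"]
print("t",round(o["time_s"],2),"s,l,z",((p-piv)@u).round(1),((p-piv)@v).round(1),p[2].round(1),"F",o["wrist_force"].round(1),"Fu",(o["wrist_force"]@u).round(1),"w",round(o["gripper_width"],1),"axes",Q.as_matrix().T.round(3).tolist())
a=list(map(float,sys.argv[1:]))
for i in range(0,len(a),3):
    t=piv+u*a[i]+v*a[i+1]+[0,0,a[i+2]]; print(a[i:i+3],"->",Q.inv().apply(t-p).round(1))
Qd=R.from_matrix(np.c_[v,u,[0,0,-1]]); print("rot",np.degrees((Q.inv()*Qd).as_rotvec()).round(2))
E
python3 go.py 33 0 290
```

```text
t 0.25 s,l,z 301.4 632.3 205.2 F [-0.9 -0.2  0.4] Fu -0.6 w 93.8 axes [[-0.971, 0.239, -0.0], [0.239, 0.971, -0.001], [-0.0, -0.001, -1.0]]
[33.0, 0.0, 290.0] -> [-532.7 -433.7  -84.6]
rot [-3.000e-02  1.000e-02  1.615e+01]
```

```bash
python3 -m handwheel '[{"hand":0,"delta_pos":[-38,-31,-20],"rot":[0,0,2]},{"hand":0,"delta_pos":[-76,-62,-40],"rot":[0,0,4]},{"hand":0,"delta_pos":[-114,-93,-60],"rot":[0,0,6]},{"hand":0,"delta_pos":[-152,-124,-85],"rot":[0,0,8]},{"hand":0,"delta_pos":[-190,-155,-85],"rot":[0,0,10]},{"hand":0,"delta_pos":[-228,-186,-85],"rot":[0,0,12]},{"hand":0,"delta_pos":[-266,-217,-85],"rot":[0,0,14]},{"hand":0,"delta_pos":[-304,-248,-85],"rot":[0,0,16]}]' 10; python3 go.py 33 0 290
```

```text
time_s: 1.05
tool_pos: [380.9, 298.4, 290.6]
tool_rot: [0.258, 0.966, 0.0, 0.0]
wrist_force: [1.0, 1.4, -0.1]
gripper_width: 33.4
t 1.05 s,l,z 150.1 277.8 290.6 F [ 1.   1.4 -0.1] Fu 1.7 w 33.4 axes [[-0.867, 0.499, -0.0], [0.499, 0.867, 0.0], [0.0, 0.0, -1.0]]
[33.0, 0.0, 290.0] -> [-277.7 -117.4    0.6]
rot [0.01 0.01 0.07]
```

```bash
python3 -m handwheel '[{"hand":0,"delta_pos":[-45,-20,0],"rot":[0,0,0]},{"hand":0,"delta_pos":[-90,-40,0],"rot":[0,0,0]},{"hand":0,"delta_pos":[-135,-60,0],"rot":[0,0,0]},{"hand":0,"delta_pos":[-180,-80,0],"rot":[0,0,0]},{"hand":0,"delta_pos":[-225,-95,0],"rot":[0,0,0]},{"hand":0,"delta_pos":[-265,-112,0],"rot":[0,0,0]},{"hand":0,"delta_pos":[-278,-117,0],"rot":[0,0,0]},{"hand":0,"delta_pos":[-278,-117,0],"rot":[0,0,0]}]' 10; python3 go.py 33 0 190
python3 - <<'E'
from h import *
f=viewer.grab_frame("scene"); crop(f,250,75,200,150,4,"sc2.png")
g=viewer.grab_frame("side"); crop(g,230,120,200,150,4,"sd2.png")
w=viewer.grab_frame("wrist"); crop(w,0,0,640,400,1,"w2.png")
E
```

```text
time_s: 1.85
tool_pos: [564.1, 56.3, 290.3]
tool_rot: [0.26, 0.966, -0.0, 0.0]
wrist_force: [-0.3, 0.5, -0.4]
gripper_width: 0.3
t 1.85 s,l,z 32.0 -1.8 290.3 F [-0.3  0.5 -0.4] Fu 0.3 w 0.3 axes [[-0.865, 0.502, -0.0], [0.502, 0.865, -0.001], [-0.0, -0.001, -1.0]]
[33.0, 0.0, 190.0] -> [  1.9   1.1 100.3]
rot [-0.05  0.02 -0.11]
```

View pics/sc2.png

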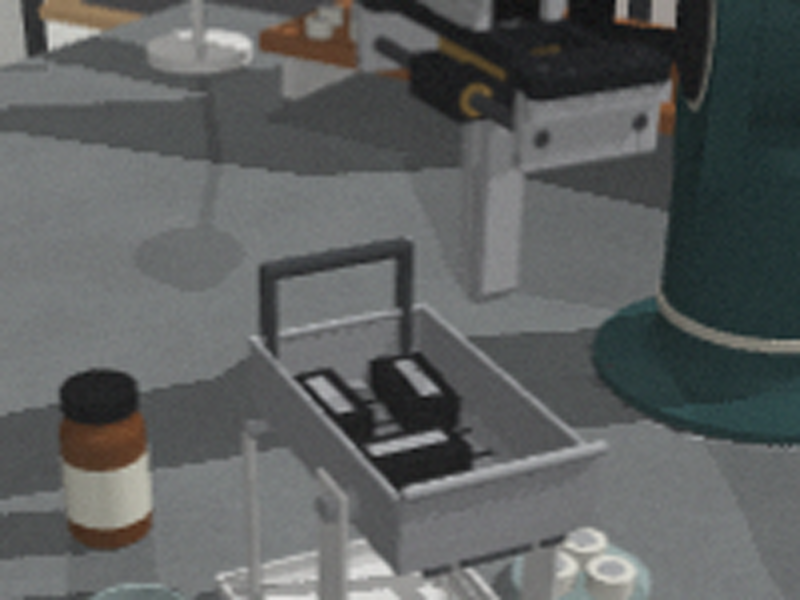

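View pics/w2.png

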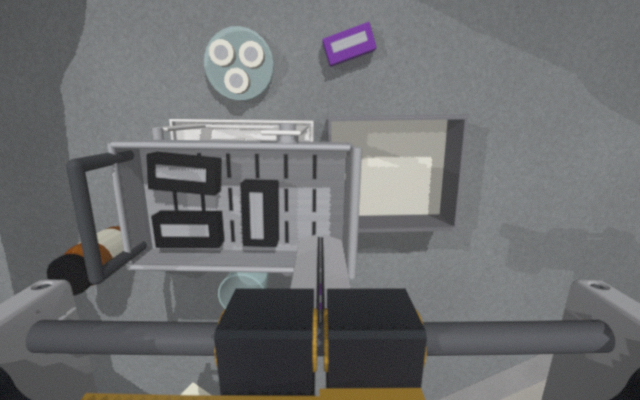

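The wrist view shows three black blocks in the tray, at (183,172), (188,230) and (260,212). The gate bead is at column 355, and the closed fingertips at (320,240) are between the front block and the gate. I'll descend to z≈190, which is above the block tops at 180.

```bash
python3 -m handwheel '[{"hand":0,"delta_pos":[2,1,40],"rot":[0,0,0]},{"hand":0,"delta_pos":[2,1,75],"rot":[0,0,0]},{"hand":0,"delta_pos":[2,1,95],"rot":[0,0,0]},{"hand":0,"delta_pos":[2,1,98],"rot":[0,0,0]},{"hand":0,"delta_pos":[2,1,98],"rot":[0,0,0]}]' 10; python3 go.py 43 0 192 50 0 192 60 0 188 68 0 183 
python3 - <<'E'
from h import *
f=viewer.grab_frame("scene"); crop(f,250,125,200,150,4,"sc3.png")
E
```

```text
time_s: 2.5
tool_pos: [561.4, 62.5, 193.0]
tool_rot: [0.257, 0.966, 0.0, -0.0]
wrist_force: [0.1, -0.0, 0.4]
gripper_width: 0.4
t 2.5 s,l,z 36.0 3.6 193.0 F [ 0.1 -0.   0.4] Fu 0.0 w 0.4 axes [[-0.868, 0.497, 0.001], [0.497, 0.868, 0.001], [-0.0, 0.001, -1.0]]
[43.0, 0.0, 192.0] -> [-3.6  7.   1. ]
[50.0, 0.0, 192.0] -> [-3.7 14.   1. ]
[60.0, 0.0, 188.0] -> [-3.7 24.   5. ]
[68.0, 0.0, 183.0] -> [-3.7 32.  10. ]
rot [ 0.03 -0.04  0.23]
```

View pics/sc3.png

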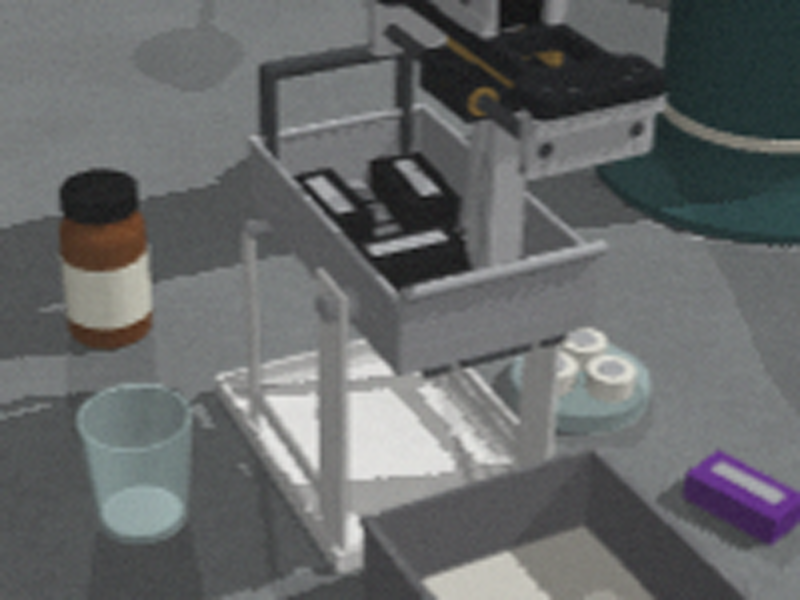

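The fingers are inside the tray, behind the gate and clear of the blocks. Next I push outward along the arc.

```bash
python3 -m handwheel '[{"hand":0,"delta_pos":[-2,6,1],"rot":[0,0,0]},{"hand":0,"delta_pos":[-3,10,1],"rot":[0,0,0]},{"hand":0,"delta_pos":[-4,14,1],"rot":[0,0,0]},{"hand":0,"delta_pos":[-4,18,2],"rot":[0,0,0]},{"hand":0,"delta_pos":[-4,22,4],"rot":[0,0,0]},{"hand":0,"delta_pos":[-4,26,6],"rot":[0,0,0]},{"hand":0,"delta_pos":[-4,30,9],"rot":[0,0,0]},{"hand":0,"delta_pos":[-4,32,11],"rot":[0,0,0]}]' 10; python3 go.py 74 0 176 80 0 170 86 0 162 88 0 156
python3 - <<'E'
from h import *
f=viewer.grab_frame("scene"); crop(f,250,125,200,150,4,"sc4.png")
E
```

```text
time_s: 3.35
tool_pos: [581.3, 88.6, 182.3]
tool_rot: [0.257, 0.966, 0.001, 0.0]
wrist_force: [-0.8, -0.7, 0.5]
gripper_width: 0.4
t 3.35 s,l,z 68.6 -0.6 182.3 F [-0.8 -0.7  0.5] Fu -1.0 w 0.4 axes [[-0.868, 0.496, -0.0], [0.496, 0.868, 0.001], [0.001, 0.001, -1.0]]
[74.0, 0.0, 176.0] -> [0.6 5.4 6.3]
[80.0, 0.0, 170.0] -> [ 0.6 11.4 12.3]
[86.0, 0.0, 162.0] -> [ 0.6 17.4 20.3]
[88.0, 0.0, 156.0] -> [ 0.5 19.4 26.3]
rot [0.07 0.   0.23]
```

View pics/sc4.png

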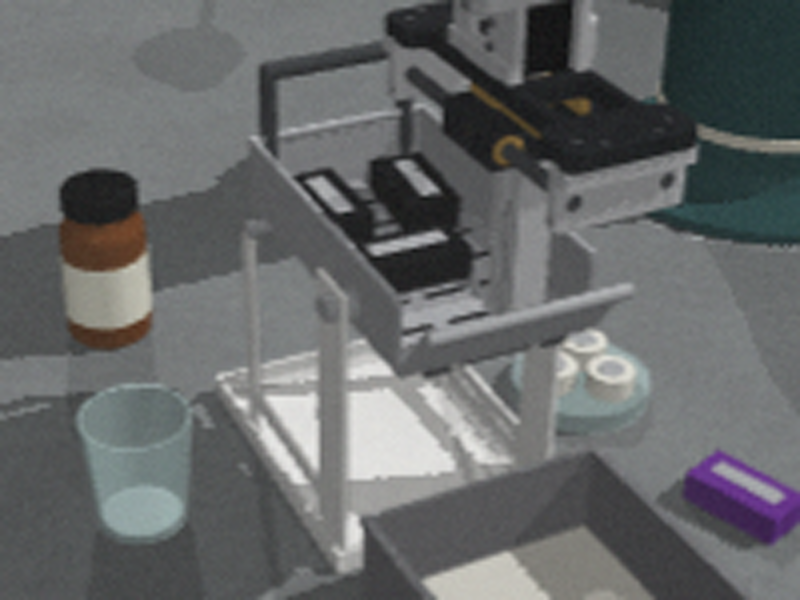

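The gate is folding: its bead is now at (530,315) and the tray is still level. I continue along the arc.

```bash
python3 -m handwheel '[{"hand":0,"delta_pos":[0,4,3],"rot":[0,0,0]},{"hand":0,"delta_pos":[0,7,7],"rot":[0,0,0]},{"hand":0,"delta_pos":[0,11,11],"rot":[0,0,0]},{"hand":0,"delta_pos":[0,14,14],"rot":[0,0,0]},{"hand":0,"delta_pos":[0,17,17],"rot":[0,0,0]},{"hand":0,"delta_pos":[0,20,20],"rot":[0,0,0]},{"hand":0,"delta_pos":[0,20,20],"rot":[0,0,0]}]' 10; python3 go.py 90 0 158 90 0 155
python3 - <<'E'
from h import *
f=viewer.grab_frame("scene"); crop(f,250,125,200,150,4,"sc5.png")
E
```

```text
time_s: 4.1
tool_pos: [591.1, 106.6, 161.6]
tool_rot: [0.257, 0.967, 0.0, -0.0]
wrist_force: [-0.4, -0.4, 0.0]
gripper_width: 0.2
t 4.1 s,l,z 89.1 -0.1 161.6 F [-0.4 -0.4  0. ] Fu -0.5 w 0.2 axes [[-0.868, 0.496, 0.001], [0.496, 0.868, 0.001], [-0.0, 0.001, -1.0]]
[90.0, 0.0, 158.0] -> [0.1 0.9 3.6]
[90.0, 0.0, 155.0] -> [0.1 0.9 6.6]
rot [ 0.04 -0.04  0.27]
```

View pics/sc5.png

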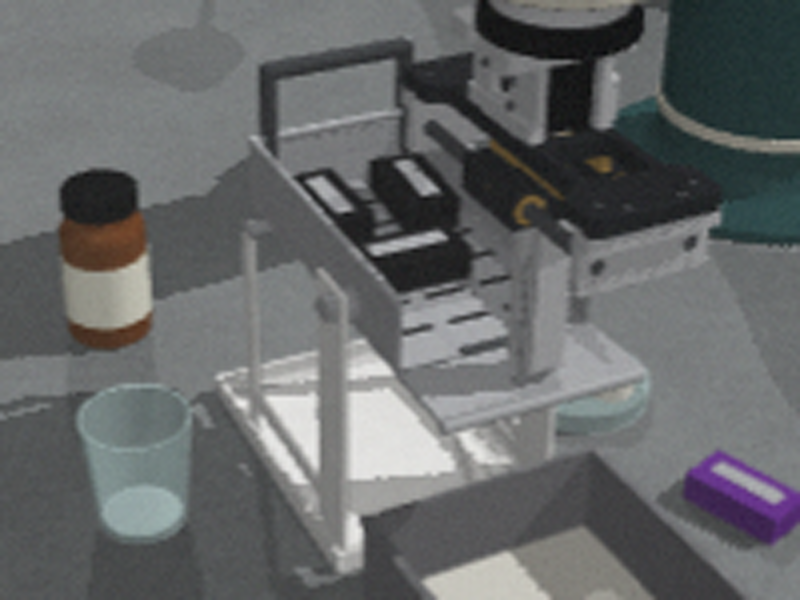

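```bash
python3 -m handwheel '[{"hand":0,"delta_pos":[0,2,2],"rot":[0,0,0]},{"hand":0,"delta_pos":[0,3,4],"rot":[0,0,0]},{"hand":0,"delta_pos":[0,3,5],"rot":[0,0,0]},{"hand":0,"delta_pos":[0,3,5],"rot":[0,0,0]}]' 10; python3 -m handwheel '[{"hand":0,"delta_pos":[0,0,1],"rot":[0,0,0]},{"hand":0,"delta_pos":[0,0,2],"rot":[0,0,0]}]' 10
python3 go.py 90 0 153
python3 - <<'E'
from h import *
f=viewer.grab_frame("scene"); crop(f,250,125,200,150,4,"sc6.png")
g=viewer.grab_frame("side"); crop(g,230,145,200,150,4,"sd6.png")
E
```

```text
time_s: 4.55
tool_pos: [592.6, 108.9, 156.7]
tool_rot: [0.257, 0.966, 0.0, -0.0]
wrist_force: [-0.8, 1.1, 0.4]
gripper_width: 0.7
time_s: 4.75
tool_pos: [592.7, 108.7, 155.1]
tool_rot: [0.257, 0.966, 0.0, -0.0]
wrist_force: [-2.7, -1.5, 9.3]
gripper_width: 0.4
t 4.75 s,l,z 91.7 -0.4 155.1 F [-2.7 -1.5  9.3] Fu -2.7 w 0.4 axes [[-0.868, 0.496, 0.0], [0.496, 0.868, 0.001], [0.0, 0.001, -1.0]]
[90.0, 0.0, 153.0] -> [ 0.4 -1.7  2.1]
rot [ 0.05 -0.02  0.24]
```

View pics/sc6.png

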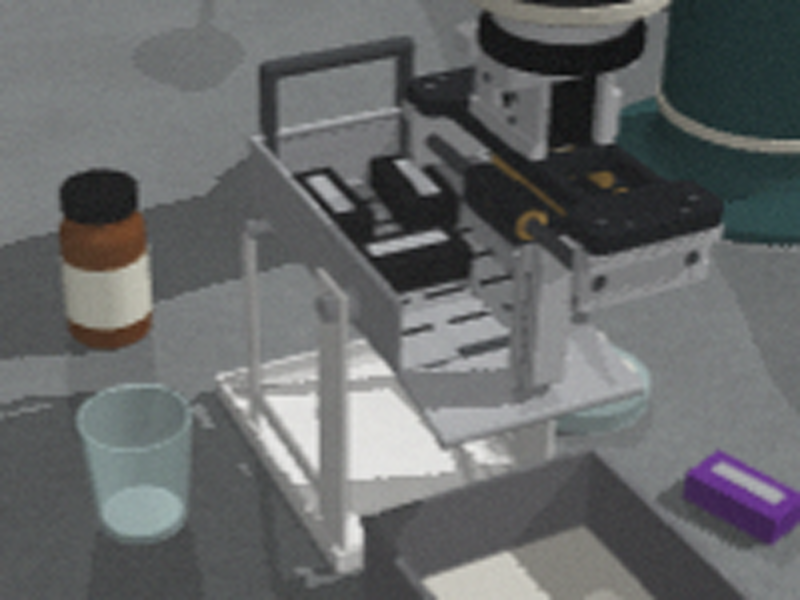

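View pics/sd6.png

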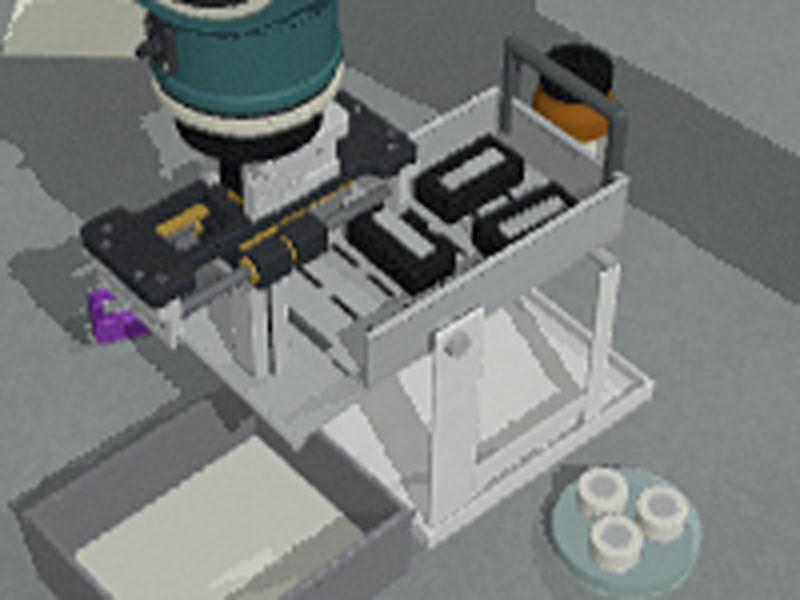

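The gate lies as a chute with its bead at (545,405) and is on its stop (9 N), with the tray level and the three blocks unmoved. Now I back off and go to the handle.

```bash
python3 -m handwheel '[{"hand":0,"delta_pos":[0,0,-20],"rot":[0,0,0]},{"hand":30,"delta_pos":[0,0,-60],"rot":[0,0,0]},{"hand":50,"delta_pos":[0,0,-105],"rot":[0,0,0]},{"hand":60,"delta_pos":[0,-25,-140],"rot":[0,0,0]},{"hand":60,"delta_pos":[0,-70,-145],"rot":[0,0,0]},{"hand":60,"delta_pos":[0,-115,-145],"rot":[0,0,0]},{"hand":60,"delta_pos":[0,-160,-145],"rot":[0,0,0]},{"hand":60,"delta_pos":[0,-200,-145],"rot":[0,0,0]}]' 10; python3 go.py -148 0 300 -148 0 223
```

```text
time_s: 5.65
tool_pos: [492.0, -66.9, 300.0]
tool_rot: [0.257, 0.966, 0.001, 0.0]
wrist_force: [0.9, -0.8, 1.8]
gripper_width: 52.8
t 5.65 s,l,z -110.7 -1.0 300.0 F [ 0.9 -0.8  1.8] Fu -0.3 w 52.8 axes [[-0.868, 0.497, 0.0], [0.497, 0.868, 0.002], [0.001, 0.001, -1.0]]
[-148.0, 0.0, 300.0] -> [  1.2 -37.3  -0. ]
[-148.0, 0.0, 223.0] -> [  1.2 -37.4  77. ]
rot [ 0.09 -0.01  0.21]
```

```bash
python3 -m handwheel '[{"hand":60,"delta_pos":[1,-30,0],"rot":[0,0,0]},{"hand":60,"delta_pos":[1,-37,0],"rot":[0,0,0]},{"hand":60,"delta_pos":[1,-37,0],"rot":[0,0,0]},{"hand":60,"delta_pos":[1,-37,20],"rot":[0,0,0]}]' 10; python3 go.py -148 0 223
python3 - <<'E'
from h import *
f=viewer.grab_frame("scene"); crop(f,250,75,200,150,4,"sc7.png")
w=viewer.grab_frame("wrist"); crop(w,0,0,640,400,1,"w7.png")
E
```

```text
time_s: 6.05
tool_pos: [474.4, -97.6, 281.4]
tool_rot: [0.257, 0.967, 0.001, 0.002]
wrist_force: [0.8, 0.4, -0.3]
gripper_width: 60.0
t 6.05 s,l,z -146.1 -1.2 281.4 F [ 0.8  0.4 -0.3] Fu 0.7 w 60.0 axes [[-0.868, 0.496, -0.003], [0.496, 0.868, 0.004], [0.004, 0.002, -1.0]]
[-148.0, 0.0, 223.0] -> [ 1.3 -2.1 58.4]
rot [0.21 0.16 0.27]
```

View pics/sc7.png

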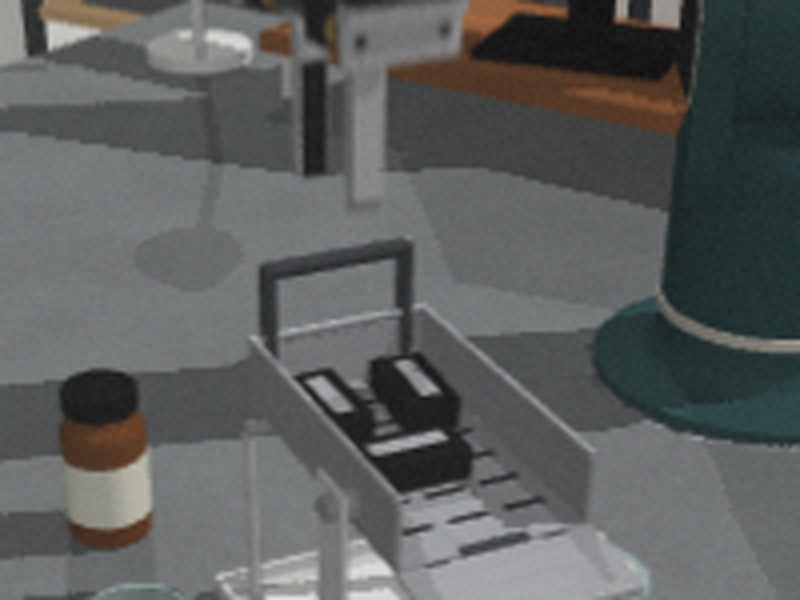

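View pics/w7.png

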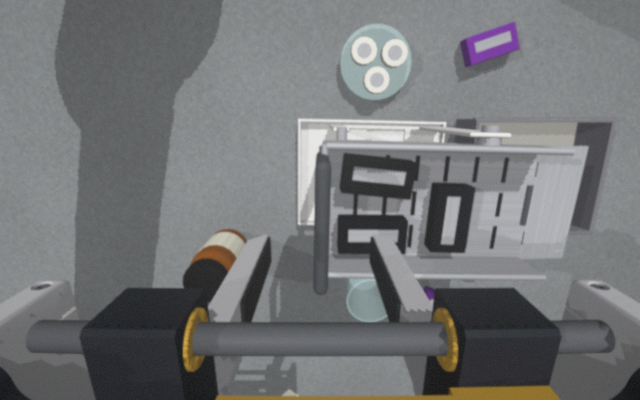

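The handle bar, at column 321 in the wrist view, is midway between the open fingers. I descend, close on it gently, and let the grip settle.

```bash
python3 -m handwheel '[{"hand":60,"delta_pos":[1,-2,25],"rot":[0,0,0]},{"hand":60,"delta_pos":[1,-2,50],"rot":[0,0,0]},{"hand":60,"delta_pos":[1,-2,58],"rot":[0,0,0]},{"hand":60,"delta_pos":[1,-2,58],"rot":[0,0,0]}]' 15; python3 -m handwheel '[{"hand":20,"delta_pos":[0,0,0],"rot":[0,0,0]},{"hand":10,"delta_pos":[0,0,0],"rot":[0,0,0]},{"hand":5,"delta_pos":[0,0,0],"rot":[0,0,0]},{"hand":5,"delta_pos":[0,0,0],"rot":[0,0,0]},{"hand":5,"delta_pos":[0,0,0],"rot":[0,0,0]}]' 15
python3 go.py
python3 - <<'E'
from h import *
f=viewer.grab_frame("scene"); crop(f,250,75,200,150,4,"sc8.png")
import math
for t in [0,.1,.2,.3,.35,.4,.45,.5,.55]:
    print(t, round(-148*math.cos(t)+72*math.sin(t)+148,1), round(148*math.sin(t)+72*math.cos(t)-72,1))
E
```

```text
time_s: 6.55
tool_pos: [470.6, -97.7, 220.1]
tool_rot: [0.256, 0.967, -0.0, -0.002]
wrist_force: [-0.9, -0.4, 1.5]
gripper_width: 60.3
time_s: 7.05
tool_pos: [470.7, -97.7, 220.3]
tool_rot: [0.256, 0.967, 0.0, -0.002]
wrist_force: [-1.2, 0.4, 0.6]
gripper_width: 22.9
t 7.05 s,l,z -148.0 2.1 220.3 F [-1.2  0.4  0.6] Fu -0.3 w 22.9 axes [[-0.869, 0.495, 0.003], [0.495, 0.869, -0.001], [-0.003, 0.001, -1.0]]
rot [-0.04 -0.2   0.35]
0 0.0 0.0
0.1 7.9 14.4
0.2 17.3 28.0
0.3 27.9 40.5
0.35 33.7 46.4
0.4 39.7 52.0
0.45 46.1 57.2
0.5 52.6 62.1
0.55 59.5 66.7
```

View pics/sc8.png

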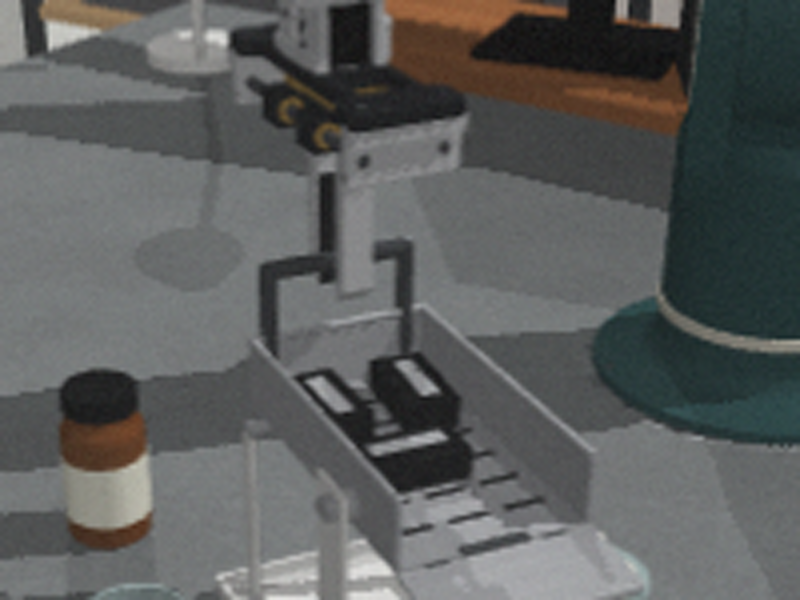

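```bash
python3 -m handwheel '[{"hand":0,"delta_pos":[0,0,0],"rot":[0,0,0]},{"hand":0,"delta_pos":[0,0,0],"rot":[0,0,0]},{"hand":0,"delta_pos":[0,0,0],"rot":[0,0,0]},{"hand":0,"delta_pos":[0,0,0],"rot":[0,0,0]},{"hand":0,"delta_pos":[0,0,0],"rot":[0,0,0]}]' 20; python3 go.py
```

```text
time_s: 7.6
tool_pos: [471.9, -95.4, 220.3]
tool_rot: [0.255, 0.967, 0.001, -0.001]
wrist_force: [10.9, 13.1, -6.1]
gripper_width: 10.4
t 7.6 s,l,z -145.4 2.1 220.3 F [10.9 13.1 -6.1] Fu 16.8 w 10.4 axes [[-0.87, 0.493, 0.003], [0.493, 0.87, 0.002], [-0.001, 0.003, -1.0]]
rot [ 0.12 -0.16  0.47]
```

The bar is held: opening 10.4 and 17 N sideways, from an offset of about 2 mm that the next call relieves by starting from the measured pose. I tip along the arc.

```bash
python3 -m handwheel '[{"hand":0,"delta_pos":[0,1,0],"rot":[0,0,0]},{"hand":0,"delta_pos":[0,3,-4],"rot":[0,0,0]},{"hand":0,"delta_pos":[0,5,-7],"rot":[0,0,0]},{"hand":0,"delta_pos":[0,7,-11],"rot":[0,0,0]},{"hand":0,"delta_pos":[0,9,-14],"rot":[0,0,0]},{"hand":0,"delta_pos":[0,11,-18],"rot":[0,0,0]},{"hand":0,"delta_pos":[0,13,-21],"rot":[0,0,0]},{"hand":0,"delta_pos":[0,13,-21],"rot":[0,0,0]}]' 20; python3 go.py
python3 - <<'E'
from h import *
f=viewer.grab_frame("scene"); crop(f,250,75,200,150,4,"sc9.png")
E
```

```text
time_s: 8.4
tool_pos: [478.1, -85.0, 241.6]
tool_rot: [0.255, 0.967, 0.001, -0.001]
wrist_force: [-2.6, -5.9, -1.1]
gripper_width: 10.0
t 8.4 s,l,z -133.3 2.0 241.6 F [-2.6 -5.9 -1.1] Fu -6.4 w 10.0 axes [[-0.87, 0.494, 0.003], [0.494, 0.87, 0.001], [-0.002, 0.002, -1.0]]
rot [ 0.05 -0.16  0.42]
```

View pics/sc9.png

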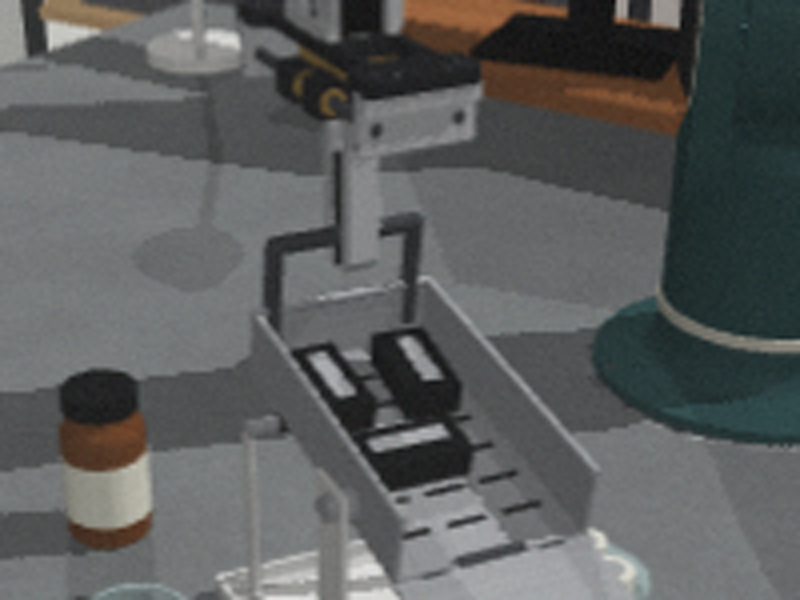

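The tray is tipped about 0.15 rad with the specimens still in place. I continue slowly.

```bash
python3 -m handwheel '[{"hand":0,"delta_pos":[0,2,-3],"rot":[0,0,0]},{"hand":0,"delta_pos":[0,4,-7],"rot":[0,0,0]},{"hand":0,"delta_pos":[0,7,-10],"rot":[0,0,0]},{"hand":0,"delta_pos":[0,9,-13],"rot":[0,0,0]},{"hand":0,"delta_pos":[0,12,-16],"rot":[0,0,0]},{"hand":0,"delta_pos":[0,15,-19],"rot":[0,0,0]},{"hand":0,"delta_pos":[0,18,-22],"rot":[0,0,0]},{"hand":0,"delta_pos":[0,20,-25],"rot":[0,0,0]}]' 20; python3 go.py
python3 - <<'E'
from h import *
f=viewer.grab_frame("scene"); crop(f,270,125,200,150,4,"sc10.png")
E
```

```text
time_s: 9.25
tool_pos: [488.2, -67.8, 266.8]
tool_rot: [0.255, 0.967, 0.001, -0.001]
wrist_force: [7.1, -0.2, -9.3]
gripper_width: 10.4
t 9.25 s,l,z -113.4 1.8 266.8 F [ 7.1 -0.2 -9.3] Fu 3.4 w 10.4 axes [[-0.869, 0.494, 0.002], [0.494, 0.869, 0.001], [-0.002, 0.002, -1.0]]
rot [ 0.05 -0.13  0.4 ]
```

View pics/sc10.png

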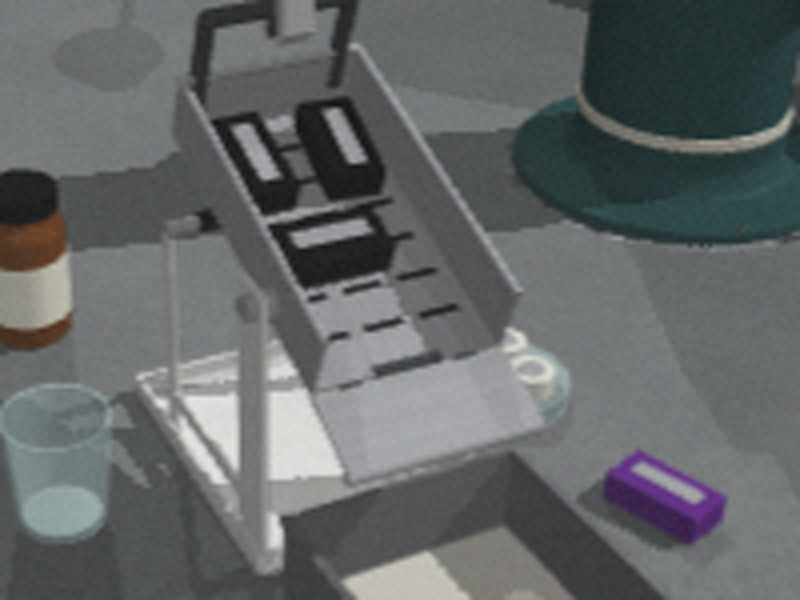

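The tray is at about 0.35 rad and the front block is perhaps just starting to slide. I go a bit further in small steps.

```bash
python3 -m handwheel '[{"hand":0,"delta_pos":[0,2,-2],"rot":[0,0,0]},{"hand":0,"delta_pos":[0,4,-4],"rot":[0,0,0]},{"hand":0,"delta_pos":[0,6,-6],"rot":[0,0,0]},{"hand":0,"delta_pos":[0,6,-6],"rot":[0,0,0]},{"hand":0,"delta_pos":[0,6,-6],"rot":[0,0,0]},{"hand":0,"delta_pos":[0,6,-6],"rot":[0,0,0]}]' 20; python3 go.py
python3 - <<'E'
from h import *
f=viewer.grab_frame("scene"); crop(f,270,125,200,150,4,"sc11.png")
E
```

```text
time_s: 9.9
tool_pos: [491.6, -62.2, 273.2]
tool_rot: [0.255, 0.967, 0.001, -0.001]
wrist_force: [5.2, -1.8, -6.7]
gripper_width: 10.4
t 9.9 s,l,z -106.8 1.7 273.2 F [ 5.2 -1.8 -6.7] Fu 1.1 w 10.4 axes [[-0.87, 0.494, 0.002], [0.494, 0.87, 0.001], [-0.001, 0.002, -1.0]]
rot [ 0.07 -0.1   0.43]
```

View pics/sc11.png

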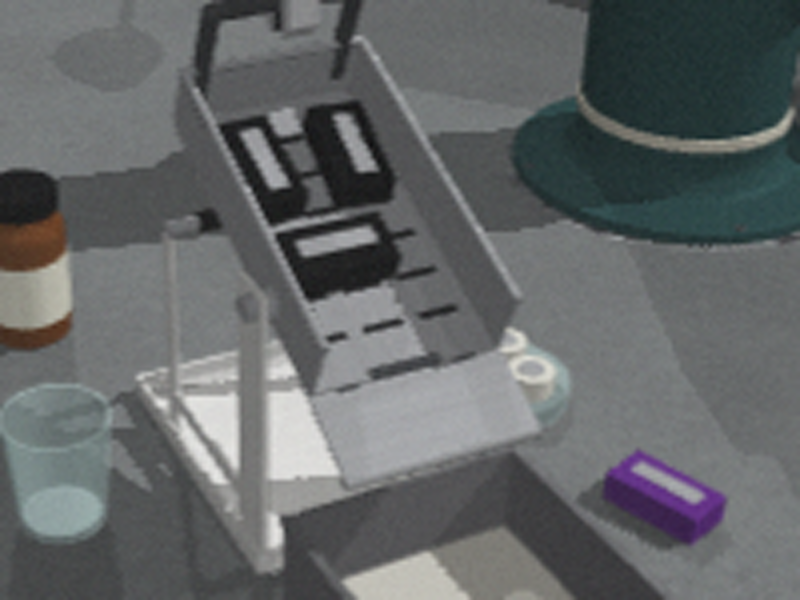

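```bash
python3 -m handwheel '[{"hand":0,"delta_pos":[0,2,-2],"rot":[0,0,0]},{"hand":0,"delta_pos":[0,4,-3],"rot":[0,0,0]},{"hand":0,"delta_pos":[0,6,-5],"rot":[0,0,0]},{"hand":0,"delta_pos":[0,6,-5],"rot":[0,0,0]},{"hand":0,"delta_pos":[0,6,-5],"rot":[0,0,0]},{"hand":0,"delta_pos":[0,6,-5],"rot":[0,0,0]}]' 20; python3 go.py
python3 - <<'E'
from h import *
f=viewer.grab_frame("scene"); crop(f,270,125,200,150,4,"sc12.png")
E
```

```text
time_s: 10.55
tool_pos: [494.6, -57.2, 278.3]
tool_rot: [0.255, 0.967, 0.001, -0.001]
wrist_force: [2.7, -4.2, -2.2]
gripper_width: 10.4
t 10.55 s,l,z -101.1 1.6 278.3 F [ 2.7 -4.2 -2.2] Fu -2.3 w 10.4 axes [[-0.87, 0.494, 0.002], [0.494, 0.87, 0.001], [-0.001, 0.002, -1.0]]
rot [ 0.07 -0.09  0.41]
```

View pics/sc12.png

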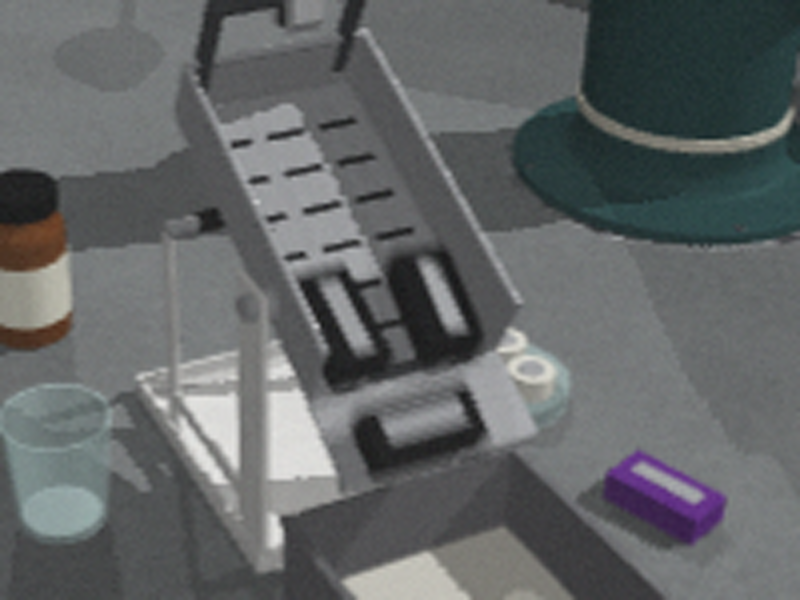

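All three are sliding out together over the gate. I hold here.

```bash
python3 -m handwheel '[{"hand":0,"delta_pos":[0,0,0],"rot":[0,0,0]},{"hand":0,"delta_pos":[0,0,0],"rot":[0,0,0]},{"hand":0,"delta_pos":[0,0,0],"rot":[0,0,0]},{"hand":0,"delta_pos":[0,0,0],"rot":[0,0,0]},{"hand":0,"delta_pos":[0,0,0],"rot":[0,0,0]},{"hand":0,"delta_pos":[0,0,0],"rot":[0,0,0]},{"hand":0,"delta_pos":[0,0,0],"rot":[0,0,0]},{"hand":0,"delta_pos":[0,0,0],"rot":[0,0,0]}]' 20; python3 go.py
python3 - <<'E'
from h import *
f=viewer.grab_frame("scene"); crop(f,290,175,200,150,4,"sc13.png")
g=viewer.grab_frame("side"); crop(g,200,185,200,150,4,"sd13.png")
E
```

```text
time_s: 11.4
tool_pos: [494.5, -57.3, 278.3]
tool_rot: [0.255, 0.967, 0.001, -0.001]
wrist_force: [2.9, -3.4, -3.7]
gripper_width: 10.0
t 11.4 s,l,z -101.1 1.6 278.3 F [ 2.9 -3.4 -3.7] Fu -1.5 w 10.0 axes [[-0.87, 0.494, 0.002], [0.494, 0.87, 0.001], [-0.001, 0.002, -1.0]]
rot [ 0.07 -0.09  0.41]
```

View pics/sc13.png

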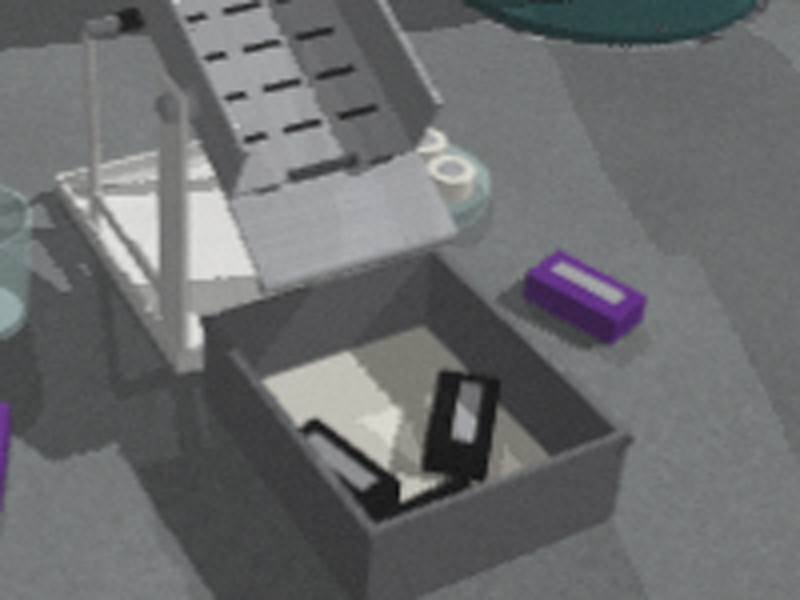

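View pics/sd13.png

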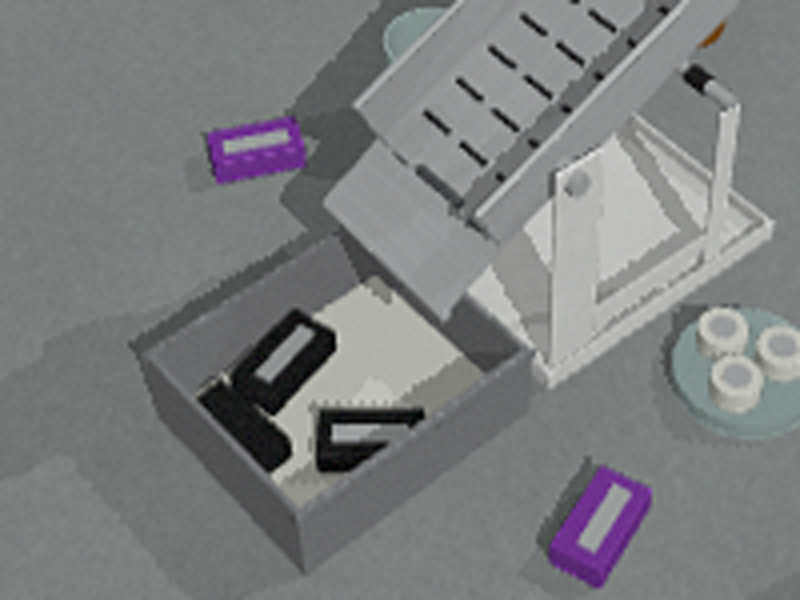

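The side view shows three black blocks in the box, at (290,360), (245,425) and (365,435), and the tray empty. I lower the tray back along the arc.

```bash
python3 -m handwheel '[{"hand":0,"delta_pos":[0,-3,3],"rot":[0,0,0]},{"hand":0,"delta_pos":[0,-6,5],"rot":[0,0,0]},{"hand":0,"delta_pos":[0,-9,8],"rot":[0,0,0]},{"hand":0,"delta_pos":[0,-12,11],"rot":[0,0,0]},{"hand":0,"delta_pos":[0,-15,14],"rot":[0,0,0]},{"hand":0,"delta_pos":[0,-18,17],"rot":[0,0,0]},{"hand":0,"delta_pos":[0,-21,20],"rot":[0,0,0]},{"hand":0,"delta_pos":[0,-23,23],"rot":[0,0,0]}]' 20; python3 go.py -145.4 1.8 220.3
```

```text
time_s: 12.3
tool_pos: [482.7, -77.4, 254.8]
tool_rot: [0.255, 0.967, 0.001, -0.001]
wrist_force: [-5.9, -2.5, 2.1]
gripper_width: 10.1
t 12.3 s,l,z -124.5 1.8 254.8 F [-5.9 -2.5  2.1] Fu -5.1 w 10.1 axes [[-0.87, 0.494, 0.002], [0.494, 0.87, 0.001], [-0.002, 0.002, -1.0]]
[-145.4, 1.8, 220.3] -> [  0.  -20.9  34.5]
rot [ 0.05 -0.14  0.41]
```

```bash
python3 -m handwheel '[{"hand":0,"delta_pos":[0,-3,3],"rot":[0,0,0]},{"hand":0,"delta_pos":[0,-6,7],"rot":[0,0,0]},{"hand":0,"delta_pos":[0,-8,11],"rot":[0,0,0]},{"hand":0,"delta_pos":[0,-11,15],"rot":[0,0,0]},{"hand":0,"delta_pos":[0,-13,19],"rot":[0,0,0]},{"hand":0,"delta_pos":[0,-15,23],"rot":[0,0,0]},{"hand":0,"delta_pos":[0,-17,27],"rot":[0,0,0]},{"hand":0,"delta_pos":[0,-19,30],"rot":[0,0,0]}]' 20; python3 -m handwheel '[{"hand":0,"delta_pos":[0,-1,1],"rot":[0,0,0]},{"hand":0,"delta_pos":[0,-2,3],"rot":[0,0,0]},{"hand":0,"delta_pos":[0,-2,4],"rot":[0,0,0]},{"hand":0,"delta_pos":[0,-2,4],"rot":[0,0,0]}]' 20; python3 go.py -145.4 1.8 220.3
```

```text
time_s: 13.1
tool_pos: [472.7, -94.4, 224.3]
tool_rot: [0.256, 0.967, 0.0, -0.001]
wrist_force: [-4.4, 0.6, 0.0]
gripper_width: 10.0
time_s: 13.5
tool_pos: [472.9, -95.8, 221.5]
tool_rot: [0.255, 0.967, 0.001, -0.0]
wrist_force: [-1.4, 3.1, 12.7]
gripper_width: 10.3
t 13.5 s,l,z -145.3 1.1 221.5 F [-1.4  3.1 12.7] Fu 2.0 w 10.3 axes [[-0.87, 0.494, 0.001], [0.494, 0.87, 0.002], [0.0, 0.002, -1.0]]
[-145.4, 1.8, 220.3] -> [ 0.7 -0.1  1.2]
rot [ 0.12 -0.06  0.41]
```

The tray is on its rest: the tool pushes down with 12.7 N at the original height. I open up to 60 mm and retreat upward.

```bash
python3 -m handwheel '[{"hand":30,"delta_pos":[0,0,0],"rot":[0,0,0]},{"hand":60,"delta_pos":[0,0,0],"rot":[0,0,0]},{"hand":60,"delta_pos":[0,0,0],"rot":[0,0,0]},{"hand":60,"delta_pos":[0,0,0],"rot":[0,0,0]},{"hand":60,"delta_pos":[0,0,0],"rot":[0,0,0]},{"hand":60,"delta_pos":[0,0,0],"rot":[0,0,0]}]' 10; python3 -m handwheel '[{"hand":60,"delta_pos":[0,0,-25],"rot":[0,0,0]},{"hand":60,"delta_pos":[0,0,-60],"rot":[0,0,0]},{"hand":60,"delta_pos":[0,0,-100],"rot":[0,0,0]},{"hand":60,"delta_pos":[0,0,-120],"rot":[0,0,0]},{"hand":60,"delta_pos":[0,0,-120],"rot":[0,0,0]}]' 10; python3 go.py
python3 - <<'E'
from h import *
f=viewer.grab_frame("scene"); crop(f,250,125,200,150,4,"sc14.png")
g=viewer.grab_frame("side"); crop(g,220,145,200,150,4,"sd14.png")
E
```

```text
time_s: 14.1
tool_pos: [472.9, -95.8, 221.4]
tool_rot: [0.255, 0.967, 0.001, -0.0]
wrist_force: [-0.4, -0.1, 0.1]
gripper_width: 55.1
time_s: 14.6
tool_pos: [473.9, -96.3, 344.0]
tool_rot: [0.255, 0.967, 0.002, 0.002]
wrist_force: [0.5, -1.3, -0.3]
gripper_width: 59.9
t 14.6 s,l,z -145.3 -0.0 344.0 F [ 0.5 -1.3 -0.3] Fu -0.8 w 59.9 axes [[-0.87, 0.494, -0.002], [0.494, 0.87, 0.004], [0.004, 0.003, -1.0]]
rot [0.25 0.14 0.41]
```

View pics/sc14.png

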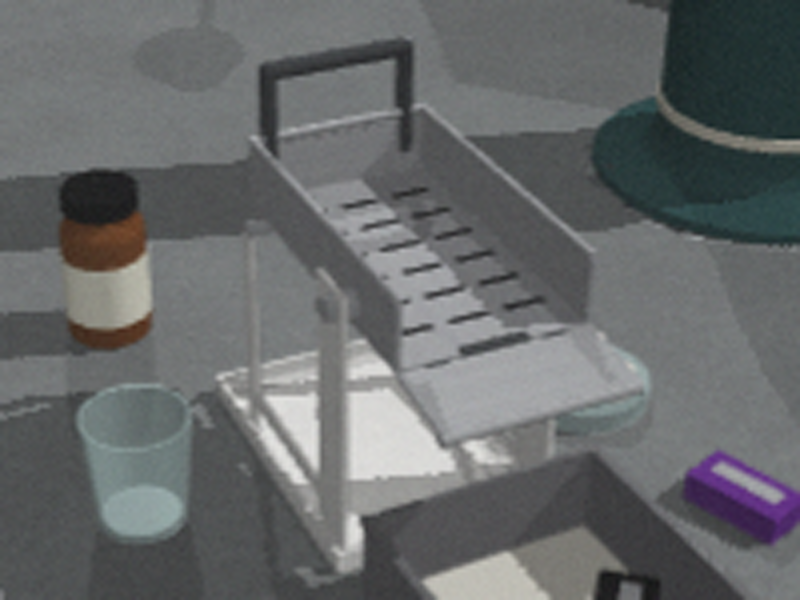

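View pics/sd14.png

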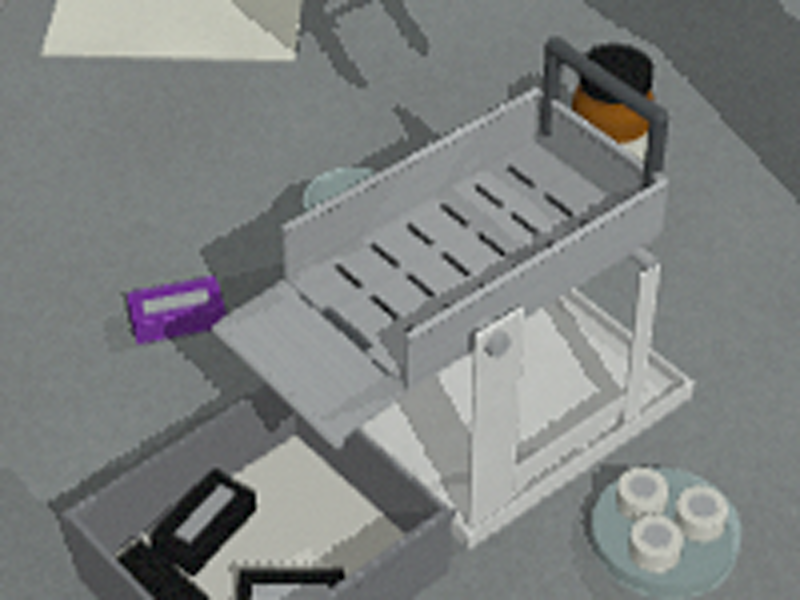

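The tray is level: the handle ends are at the same pixels as at the start, (268,68) and (405,45). The gate is down and the specimens are in the box. Nothing is being touched, and the bottle, beaker and dish are where they were.

```bash
python3 -c "
from rig import hand_in; print(hand_in())"
```

```text
the job is handed in; nothing more can be done
None
```

The job is handed in at about 14.7 s of the 53 s allowed; it reports no verdict. All three specimens are in the grey box, and the tray is back on its rest with its gate folded down.

**What I did:**
- **Gate:** I pushed it down from inside the tray with closed fingers until it met its stop. The tray stayed level and the blocks did not move.
- **Tipping:** I gripped the handle and tipped the tray to about 0.45 rad, going by the handle's position. All three black specimens slid out together into the box.
- **Setting down:** I lowered the tray along the same path, let go and raised the arm clear.

**Last checks:**
- **Tray:** the handle is at the same pixels as at the start, so the tray is level; the gate is still down.
- **Specimens:** three black blocks were in the upright box just after the tipping. The final crops cut off part of the box but showed nothing lying beside it. I did not measure that they were at rest, or their exact positions in the box.
- **Other objects:** the bottle, beaker and dish are where they were by eye. The fingers touch nothing.

**Forces off plan:** all were below the listed limits.
- Pressing the gate onto its stop briefly reached about 9 N, over the 5 N that can tip the tray, but the tray stayed level in the pictures.
- A 2 mm grip offset on the handle gave about 17 N sideways.
- Setting the tray down ended with 13 N on the rest.

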